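Lock the filter cover with the standing key

ROBOT

A 6-joint arm with a two-finger parallel gripper is mounted at the origin on the work surface. World frame = base frame: x ahead of the robot, y to its left, z up, the work surface at z = 0. Lengths are in m, angles in degrees, forces in N, time in s.
With the tool pointing down it reaches from about 0.325 to 0.85 m from the base axis. Payload 15.5 kg.
Tool frame: the origin (TCP) lies at the very end of the fingers, on their centre line; the grasp point (between the pads) lies arm.grip_depth behind it (arm.grip_depth is the distance from the TCP to the grasp point, in m); z points along the fingers, y is the line along which they close (so a half turn about z gives the same grasp; the last joint's range is limited). The gripper opens to 91 mm and grips with 3 to 60 N. Pads are 32 mm wide; open, the fingers measure 118 mm over their backs; the gripper's body (76 mm by 178 mm) begins 60 mm behind the grasp point.
Start: joints at [-71.247, 28.281, 77.091, -0, 74.628, -5.472], TCP at [0.256, -0.57, 0.214] pointing down, gripper open.
Joint ranges: [-166.48, 166.48], [-47.26, 123.95], [12.59, 153.08], [-70.14, 250.14], [6.76, 159.57], [-176.63, 176.63]. Speed limits (degrees/s): [108.29, 108.29, 147.25, 172.46, 172.46, 172.46].

INTERFACE

Orientations are given as a 3x3 rotation matrix whose columns are the frame's x, y, z axes.
In Python, from rig import arm gives the robot as it stands. Calls block until the motion is done:
- arm.move_to(position, orientation): joint-space move of the TCP to a pose.
- arm.move_l(position, orientation=None, feed=0.15): straight line of the TCP; orientation=None keeps the orientation; feed is the mean speed in m/s.
- arm.move_joints(angles): joint-space move.
- arm.grip(opening): finger opening in m; the grip force is fixed at half the most; returns when the fingers have stopped.
- arm.sleep(seconds).
- arm.solve_ik(position, orientation): joint angles nearest the present ones, or None.
- arm.snapshot(name): name is "side" or "top"; returns the picture (420x560x3 uint8, red, green, blue); there is no depth.
- arm.get_calibration(name): a dict with "intrinsics" (3x3 intrinsics, pixels), "cam_to_world" (4x4, takes a point from camera to world coordinates). Camera axes: x right, y down, z forward; pixel columns grow to the right and rows downward; lengths in m; the calibration is good to about 2 mm. A picture is of the moment at which its call begins. get_calibration takes no time and is no camera call.
A pose or a line that the arm cannot do raises arm.Unreachable and nothing moves.
- arm.sign_off(): hands the job in; it is judged then, once.
Readings, each from a call of its own:
- arm.current_t(): time.
- arm.current_joint_positions(): joint angles.
- arm.current_dq(): joint speeds.
- arm.current_tau(): joint torques, N m.
- arm.current_ee_pos(): TCP position.
- arm.current_tool_rot(): TCP orientation.
- arm.current_force(): force on the tool from outside, world axes, zero at the start.
- arm.current_torque(): the same for the moment, N m.
- arm.current_width(): finger opening in m.
- arm.current_grasp_force(): force on a finger pad.
Only numpy, scipy, OpenCV 4.12 (cv2) and the standard library are available. Lean on these libraries where they do the work, as an engineer would, in place of code of your own. Each camera call takes 0.05 s, during which the arm holds its last target. There are 200 camera calls.

TASK

The cover of the fume-filter housing is on, but its two captive quarter-turn screws are loose. Take the T-handled key from the blue tray and with it turn each screw clockwise all the way to its stop, first the screw nearer the round outlet stub, then the other one; nothing but the key may touch the housing. Then set the key gently back down, upright on its foot in the blue tray (do not drop it), let go, and leave the other things on the bench alone.

Things in the scene. Friction and masses are not known exactly. Their poses are not given: they have to be found in the camera images.
- filter_box: Grey housing fixed to the bench, any yaw, 250 x 140 mm, flat cover surface 80 mm up. Origin: centre of the underside on the bench; x along the long side towards the round outlet stub in one short end. Two upright-axis screws on the cover at x = +70 mm (outlet screw) and -70 mm (plain screw), y = 0. Black marks on the long middle line beside the screws show the bars' locked direction.
- outlet (a point): Centre of the outer end of the dark outlet stub (60 mm across, 30 mm long, below cover level), 155 mm from the housing's origin along its x, 41 mm up.
- outlet_screw (a joint): Angle of the captive screw nearer the stub: 0 = bar straight across the housing (along its y), grows clockwise seen from above; hard stop at 1.571 = locked, bar along the long side. Stiff (0.1 N m), stays where left. Head: flat steel disc 48 mm across, 4 mm thick, on the cover; across it an upright bar 36 mm long, 8 mm thick, 14 mm high above the disc, rounded on top.
- plain_screw (a joint): The same for the screw farther from the outlet stub: same head, same values.
- outlet_screw_bar (a point): Middle of the top edge of the outlet screw's bar, on the screw axis, 98 mm above the bench; turns with the screw, its x runs along the bar, z up.
- plain_screw_bar (a point): The same point on the plain screw's bar.
- key: Loose T-handled key, 97 mm tall, 0.3 kg, standing in the tray. Origin: centre of the foot's underside; z up, x along handle and slot (same either way round). Steel foot 48 mm across, 32 mm high; slot 11 mm wide, 20 mm deep right across its underside, open at both ends: it drops over a screw's bar until the foot rests on the disc, 84 mm above the bench. Play in turning: about 0.15 rad.
- key_handle (a point): Centre of the key's black handle bar, 86 mm above the underside of its foot: bar 90 mm long (key's x), 16 mm wide (y), 22 mm high; pinch it across its width. Below it a 14 mm round shank runs down to the foot.
- tray: Shallow blue plastic tray fixed to the bench, 190 x 150 mm outside, walls 5 mm thick and 16 mm high. Origin: centre of the underside on the bench; x along its longer side, z up.
- tray_in (a point): Centre of the tray's inner floor, where the key stands.
- canister: Bystander: upright gas can, 66 mm across, 110 mm tall; origin at the centre of its underside.
- wood_stock: Bystander: dark round wooden stick lying on the bench, 42 mm thick, 150 mm long along its x; origin at the middle of its underside.
- brush: Bystander: hand brush lying on the bench, along its x.

How it is judged (in metres and radians):
On the way, in this order (a step that is already met when the one before it is completed fails the run):
1. the outlet screw is turned to its stop with the key on it, the other screw still loose (value of joint outlet_screw above 1.45 rad and distance between key and outlet_screw_bar below 0.03 m and value of joint plain_screw below 0.9 rad), for 0.2 s.
2. then the other screw is turned to its stop with the key on it (value of joint each of plain_screw, outlet_screw above 1.45 rad and distance between key and plain_screw_bar below 0.03 m), for 0.2 s.
3. the key is brought down onto the tray floor, upright, while still held by the fingers (x of key in the frame of tray between -0.085 and 0.085 m and y of key in the frame of tray between -0.065 and 0.065 m and angle between key's own z axis and vertical below 0.12 rad and z of key in the frame of tray below 0.015 m and contact force between the fingers and key above 0.5 N), for 0.1 s.
At the end, for the whole second after the job is handed in: Both screws are within 7 degrees of their stops (joint over 1.45 rad) and the key stands upright (within 7 degrees) on its foot on the floor of the blue tray, released and at rest (value of joint each of outlet_screw, plain_screw above 1.45 rad and x of key in the frame of tray between -0.085 and 0.085 m and y of key in the frame of tray between -0.065 and 0.065 m and angle between key's own z axis and vertical below 0.12 rad and z of key in the frame of tray below 0.009 m and linear speed of key below 0.02 m/s); the robot touches nothing.
It fails at once if the robot itself touches the filter housing or its screws (over 3 N) (contact force between any of the fingers, the arm and filter_box above 3 N).
It fails at once if a bystander is moved by more than 20 mm (distance of any of canister, wood_stock, brush from where it was at the start of the episode above 0.02 m).
It also fails if it takes over 62 s, if anything falls off the work surface, if the arm or the gripper's body presses on something with over 40 N, if the wrist force passes 120 N, or if a joint passes its speed limit or range.

## Working session

There is one attempt and no reset: what is moved stays moved. The work goes in short steps, each a Python script; the robot and the scene stay as the last script left them, time stands still between calls to the robot, and variables do not carry over. Pictures are saved under pics/ and viewed, at most 10 in all, crops included, and the job is handed in when it is done.

```bash
ls; mkdir -p pics; python3 - <<'E'
from rig import arm
import cv2, numpy as np
np.set_printoptions(precision=4,suppress=True)
for n in("top","side"):
    im=arm.snapshot(n); cv2.imwrite(f"pics/{n}0.png",im[:,:,::-1])
    c=arm.get_calibration(n); print(n,c["intrinsics"],c["cam_to_world"])
print(arm.grip_depth,arm.current_t(),arm.current_tool_rot())
E
```

```text
pics
top [[462.0985   0.     271.4397]
 [  0.     462.0985 205.8046]
 [  0.       0.       1.    ]] [[-0.0199 -0.9851  0.171   0.4021]
 [-0.9994  0.015  -0.0297  0.0695]
 [ 0.0267 -0.1715 -0.9848  1.2517]
 [ 0.      0.      0.      1.    ]]
side [[461.7617   0.     283.7175]
 [  0.     461.7617 207.627 ]
 [  0.       0.       1.    ]] [[-0.7853 -0.3317  0.5228 -0.062 ]
 [-0.6192  0.4176 -0.665   0.903 ]
 [ 0.0022 -0.8459 -0.5333  0.7595]
 [ 0.      0.      0.      1.    ]]
0.0188 0.1 [[ 0.9119  0.4103 -0.0004]
 [ 0.4103 -0.9119  0.0011]
 [ 0.0001 -0.0011 -1.    ]]
```

View pics/top0.png

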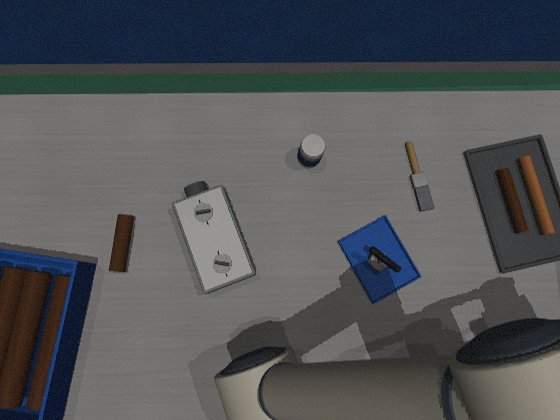

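View pics/side0.png

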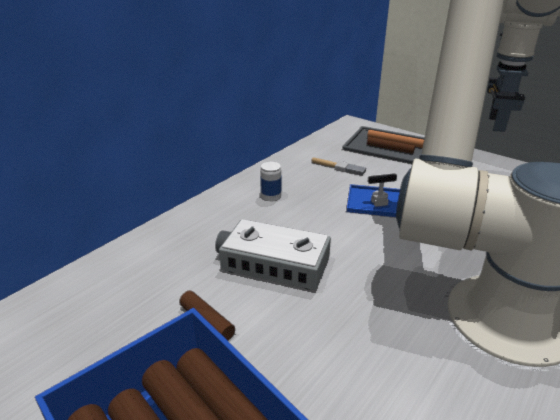

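The top view shows the housing centred near (214,238), with the stub at (196,188). The outlet screw is at (204,212), the plain screw at (222,263), the tray at (379,259) and the key handle at (384,259). The side view shows the key standing at (381,190) and the screws at (249,233) and (303,243).

```bash
cat > h.py <<'E'
import cv2, numpy as np
from rig import arm
np.set_printoptions(precision=4,suppress=True)
def ray(cam,px):
    c=arm.get_calibration(cam);T=c["cam_to_world"]
    d=T[:3,:3]@np.linalg.inv(c["intrinsics"])@np.array([px[0],px[1],1.]); return T[:3,3],d
def at(cam,px,z):
    o,d=ray(cam,px); return (o+d*(z-o[2])/d[2])[:2]
def proj(cam,p):
    c=arm.get_calibration(cam);T=c["cam_to_world"]
    q=c["intrinsics"]@(T[:3,:3].T@(np.array(p)-T[:3,3])); return q[:2]/q[2]
def tri(pa,pb):
    (a,u),(b,v)=ray("top",pa),ray("side",pb)
    s=np.linalg.lstsq(np.c_[u,-v],b-a,rcond=None)[0]; p,q=a+u*s[0],b+v*s[1]
    return (p+q)/2,np.linalg.norm(p-q)
def biggest(m,roi):
    z=np.zeros(m.shape,np.uint8);x0,y0,x1,y1=roi;z[y0:y1,x0:x1]=m[y0:y1,x0:x1]
    return max(cv2.findContours(z,cv2.RETR_EXTERNAL,cv2.CHAIN_APPROX_NONE)[0],key=cv2.contourArea)
def rect(cam,c,z):  # contour -> metric rect on plane z: centre, long side, short side, yaw of long side
    P=np.array([at(cam,p,z) for p in c[:,0,:].astype(float)])
    (x,y),(w,h),a=cv2.minAreaRect((P*1000).astype(np.float32))
    if w<h: w,h,a=h,w,a+90
    return np.array([x,y])/1000,w,h,(a+90)%180-90
E
cat > det.py <<'E'
from h import *
t=cv2.imread("pics/top0.png");s=cv2.imread("pics/side0.png")
g=cv2.cvtColor(t,cv2.COLOR_BGR2GRAY); gs=cv2.cvtColor(s,cv2.COLOR_BGR2GRAY); hsv=cv2.cvtColor(t,cv2.COLOR_BGR2HSV)
print("grey", g[238,214],g[150,250],gs[243,275],gs[200,220])
cov=biggest((g>165).astype(np.uint8)*255,(165,170,265,300)); print("cover",rect("top",cov,.08))
blue=biggest(cv2.inRange(hsv,(105,120,50),(130,255,255)),(320,200,430,310)); print("tray",rect("top",blue,.016))
hd=biggest((g<32).astype(np.uint8)*255,(355,235,415,285)); print("handle",rect("top",hd,.1))
hs=biggest((gs<32).astype(np.uint8)*255,(360,168,400,188))
cen=lambda c:(lambda m:np.array([m["m10"],m["m01"]])/m["m00"])(cv2.moments(c))
print("handle tri",cen(hd),cen(hs),tri(cen(hd),cen(hs)))
v=t.copy(); cv2.drawContours(v,[cov,blue,hd],-1,(0,0,255),1)
a=cv2.resize(t[175:300,165:265],None,fx=4,fy=4,interpolation=cv2.INTER_CUBIC)
b=cv2.resize(v[175:300,165:265],None,fx=2,fy=2,interpolation=0);c=cv2.resize(v[210:310,330:425],None,fx=2,fy=2,interpolation=0)
w=cv2.drawContours(s.copy(),[hs],-1,(0,0,255),1)
o=np.zeros((560,800,3),np.uint8);o[:500,:400]=a;o[:250,400:600]=b;o[260:460,400:590]=c
o[:160,600:]=cv2.resize(w[160:200,360:410],None,fx=4,fy=4,interpolation=0)
cv2.imwrite("pics/det.png",o)
E
python3 det.py
```

```text
grey 150 115 221 184Traceback (most recent call last):
  File "det.py", line 5, in <module>
    cov=biggest((g>165).astype(np.uint8)*255,(165,170,265,300)); print("cover",rect("top",cov,.08))
  File "h.py", line 18, in biggest
    return max(cv2.findContours(z,cv2.RETR_EXTERNAL,cv2.CHAIN_APPROX_NONE)[0],key=cv2.contourArea)
ValueError: max() iterable argument is empty
```

```bash
sed -i 's/g>165/g>133/' det.py; python3 det.py
```

```text
grey 150 115 221 184
cover (array([0.5271, 0.1856]), 233.91217041015625, 123.35624694824219, 19.983570098876953)
tray (array([ 0.4693, -0.2533]), 188.86729431152344, 151.28684997558594, 27.386560440063477)
handle (array([ 0.4634, -0.2444]), 89.14366149902344, 29.572092056274414, 61.3272819519043)
handle tri [384.1168 258.9637] [382.3153 178.4655] (array([ 0.4634, -0.2468,  0.0902]), np.float64(0.0005452391764387844))
```

View pics/det.png

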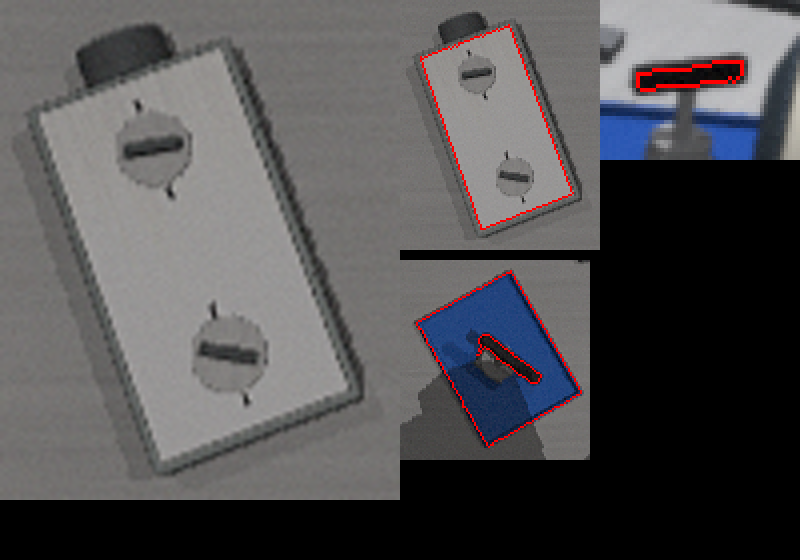

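The crop shows both bars are part-turned. The outlet bar runs from about (196,213) to (211,211) and the plain bar from about (214.5,262) to (229,265). The handle mask includes a small piece of foot or shank, so I'll clean that up and measure the screws in both views.

```bash
cat > det2.py <<'E'
from h import *
t=cv2.imread("pics/top0.png");s=cv2.imread("pics/side0.png")
G={"top":cv2.cvtColor(t,cv2.COLOR_BGR2GRAY),"side":cv2.cvtColor(s,cv2.COLOR_BGR2GRAY)}
cen=lambda c:(lambda m:np.array([m["m10"],m["m01"]])/m["m00"])(cv2.moments(c))
def blob(cam,roi,th):  # darkness-weighted centroid and axis
    x0,y0,x1,y1=roi;w=np.clip(th-G[cam][y0:y1,x0:x1].astype(float),0,None)
    n,l,_,_=cv2.connectedComponentsWithStats((w>0).astype(np.uint8));k=np.argmax([w[l==i].sum() for i in range(1,n)])+1
    w=w*(l==k);yy,xx=np.mgrid[y0:y1,x0:x1];P=np.c_[xx.ravel(),yy.ravel()];W=w.ravel()
    c=(P*W[:,None]).sum(0)/W.sum();C=np.cov(P.T,aweights=W);return c,np.linalg.eigh(C)[1][:,1]
def yaw(cam,c,d,z):
    v=at(cam,c+5*d,z)-at(cam,c-5*d,z);return np.degrees(np.arctan2(v[1],v[0]))%180
for n,r,rs in(("outlet",(195,205,213,219),(243,226,257,239)),("plain",(213,257,232,270),(295,236,311,250))):
    c,d=blob("top",r,85);cs,ds=blob("side",rs,95)
    print(n,c,cs,"tri",tri(c,cs),"z.098 top",at("top",c,.094),"side",at("side",cs,.094),"yaw",yaw("top",c,d,.098),yaw("side",cs,ds,.098))
    x0,y0,x1,y1=[int(v) for v in(c[0]-13,c[1]-13,c[0]+14,c[1]+14)]
    m=cv2.morphologyEx((G["top"][y0:y1,x0:x1]<131).astype(np.uint8)*255,cv2.MORPH_OPEN,np.ones((5,5),np.uint8))
    k=max(cv2.findContours(m,0,1)[0],key=cv2.contourArea);k=k+np.array([x0,y0])
    e=cv2.fitEllipse(k);print("  disc",at("top",e[0],.083),"dia px",e[1])
c,d=blob("top",(355,235,415,285),40);cs,ds=blob("side",(360,168,400,188),45)
print("handle blob",c,cs,tri(c,cs),yaw("top",c,d,.09),yaw("side",cs,ds,.09))
m=cv2.morphologyEx((G["top"]<36).astype(np.uint8)*255,cv2.MORPH_OPEN,np.ones((2,2)))
hd=max(cv2.findContours(m[235:285,355:415],0,1)[0],key=cv2.contourArea)+np.array([355,235])
print("handle rect",rect("top",hd,.095))
print("proj handle axis",proj("top",(.4634,-.2468,.101)),proj("top",(.4634,-.2468,.079)))
E
python3 det2.py
```

```text
outlet [202.8695 211.6344] [248.8791 232.6695] tri (array([0.593 , 0.2099, 0.0858]), np.float64(0.002035309740705245)) z.098 top [0.5908 0.2083] side [0.586  0.2187] yaw 99.07137054450965 98.24183316663989
  disc [0.5915 0.2093] dia px (17.725540161132812, 18.75934410095215)
plain [221.6581 263.1416] [302.3857 242.9579] tri (array([0.4615, 0.1621, 0.0866]), np.float64(0.0013716670204661535)) z.098 top [0.4606 0.1611] side [0.4564 0.1705] yaw 79.14961559276678 78.53580977277204
  disc [0.4623 0.1621] dia px (15.148743629455566, 18.181385040283203)
handle blob [383.4321 259.3212] [382.2612 178.5857] (array([ 0.4625, -0.2448,  0.0909]), np.float64(0.0004394588047114213)) 52.490050864702255 52.00249481734327
handle rect (array([ 0.4608, -0.2486]), 90.53471374511719, 29.772607803344727, 61.26173400878906)
proj handle axis [385.3286 258.802 ] [382.9972 259.309 ]
```

```bash
cat >> h.py <<'E'
def R(a):
    c,s=np.cos(np.radians(a)),np.sin(np.radians(a)); return np.array([[c,s,0],[s,-c,0],[0,0,-1.]])
GD=arm.grip_depth
OUT=np.array([.5928,.2097]); PLN=np.array([.4615,.1620]); HY=20.0
E
python3 - <<'E'
from h import *
for p,z,A in(((.463,-.2455),.072,(52.3,-127.7)),(OUT,.151,(98.6,12,-81.4,-168)),(PLN,.151,(79,12,-101,-168))):
    for a in A:print(a,arm.solve_ik([*p,z],R(a)))
k=(.463,-.2455)
arm.move_to([*k,.2],R(52.3)); arm.move_l([*k,.0908-GD],feed=.12)
w=arm.grip(0.0); print(w,arm.current_width(),arm.current_grasp_force(),arm.current_ee_pos(),arm.current_force(),arm.current_t())
arm.move_l([*k,.25],feed=.15); print(arm.current_width(),arm.current_force(),arm.current_torque())
for n in("top","side"): cv2.imwrite(f"pics/{n}1.png",arm.snapshot(n)[:,:,::-1])
a=cv2.imread("pics/top1.png")[180:320,310:450];b=cv2.imread("pics/side1.png")[60:200,330:470]
cv2.imwrite("pics/g1.png",cv2.resize(np.hstack([a,b]),None,fx=2.8,fy=2.8))
E
```

```text
52.3 [-34.4644  31.2429 100.0324  -0.      48.7247   3.2356]
-127.7 None
98.6 [14.0421 32.1642 80.7279 -0.     67.1079  5.4421]
12 [14.0421 32.1642 80.7279 -0.     67.1079 92.0421]
-81.4 [  14.0421   32.1642   80.7279   -0.       67.1079 -174.5579]
-168 [ 14.0421  32.1642  80.7279  -0.      67.1079 -87.9579]
79 [ 12.3434  22.0987 100.384   -0.      57.5173  23.3434]
12 [ 12.3434  22.0987 100.384   -0.      57.5173  90.3434]
-101 [  12.3434   22.0987  100.384    -0.       57.5173 -156.6566]
-168 [ 12.3434  22.0987 100.384   -0.      57.5173 -89.6566]
False 0.015829298142411467 29.999547600746155 [ 0.4629 -0.2454  0.0719] [ 0.5255 -0.7136 -2.6855] 3.8833
0.015924277343036187 [-0.3945  0.1675 -3.3526] [-0.0426  0.0325  0.0067]
```

View pics/g1.png

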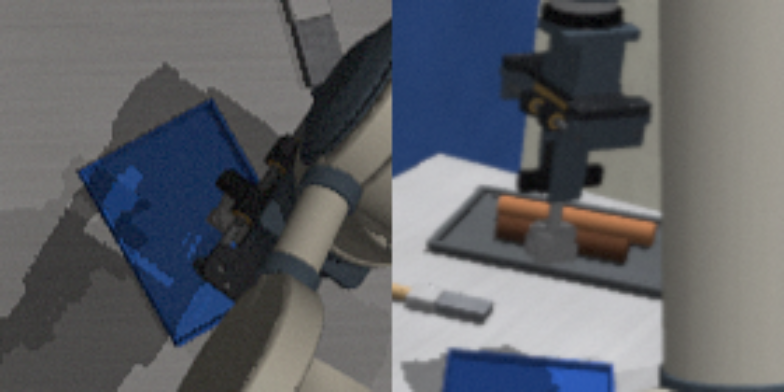

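The key is held at a width of 15.9 mm. In the side view the foot is at about (527,147) px and the shank at about (529,136). Next I'll compare these with where they should appear if the grip is centred.

```bash
python3 - <<'E'
from h import *
p=arm.current_ee_pos();kz=p[2]+GD-.086
print(p,kz,"foot mid",proj("side",[*p[:2],kz+.016]),"shank",proj("side",[*p[:2],kz+.045]))
u=np.array([np.cos(np.radians(52.3)),np.sin(np.radians(52.3))])
print("px per 5mm along handle",proj("side",[*(p[:2]+.005*u),kz+.016])-proj("side",[*p[:2],kz+.016]))
for e in(-.045,.045):print("handle end",proj("side",[*(p[:2]+e*u),kz+.086]))
s=cv2.imread("pics/side1.png");g=cv2.cvtColor(s,cv2.COLOR_BGR2GRAY)
for y in(121,123,125,127,135,137):print(y,g[y,510:552])
print(*[f"{y} {s[y,514:542].astype(int).max(1)-s[y,514:542].min(1)}" for y in(142,146,149)],sep="\n")
E
```

```text
[ 0.4627 -0.2453  0.2492] 0.18202871026429182 foot mid [386.5195 145.9777] shank [387.7448 136.6868]
px per 5mm along handle [-1.5967  0.1728]
handle end [404.172  121.7486]
handle end [374.671  124.6204]
121 [68 66 67 69 67 67 69 69 67 65 66 65 66 65 66 67 65 65 64 66 65 68 66 67
 65 67 69 66 67 66 68 67 66 67 68 63 67 68 66 67 66 65]
123 [65 66 67 67 68 67 68 68 68 67 68 68 67 68 68 66 67 69 68 66 67 65 66 65
 64 66 67 70 65 66 67 68 66 69 68 68 69 69 66 69 67 68]
125 [68 68 66 67 67 69 68 69 68 66 68 67 68 70 67 68 68 69 67 67 69 68 65 68
 66 67 65 68 68 69 68 62 66 66 67 66 65 65 68 66 67 69]
127 [67 68 67 68 66 68 69 68 69 67 69 67 69 62 66 66 66 68 69 67 66 66 68 70
 70 70 67 67 65 67 69 66 66 69 69 67 69 66 67 65 67 66]
135 [67 68 70 69 68 68 70 71 68 70 69 69 70 67 69 67 64 66 68 68 67 68 66 67
 69 64 67 67 69 67 70 67 67 65 70 68 68 70 67 68 67 68]
137 [67 68 68 67 68 69 71 67 66 68 70 66 68 69 70 65 69 69 67 69 68 67 66 67
 68 69 67 67 67 69 68 67 64 68 68 69 69 65 67 67 67 71]
142 [3 5 3 6 3 4 2 3 3 3 4 4 3 5 5 4 4 2 3 3 4 2 4 4 4 6 4 5]
146 [3 4 3 3 4 4 4 3 1 4 5 3 4 3 3 2 3 5 4 4 3 4 4 4 4 4 5 4]
149 [4 1 5 5 4 5 4 5 4 3 3 2 4 2 3 2 4 5 5 5 4 3 4 4 1 3 2 3]
```

I misread the crop offset. The foot is actually at 386.8 px against a predicted 386.5, so the key is centred in the grip. Now to the outlet screw.

```bash
cat >> h.py <<'E'
def lower(p,a,z0,z1,fmax=12,step=.004):
    z=z0; f0=arm.current_force()
    while z>z1:
        z=max(z-step,z1); arm.move_l([*p,z],R(a),feed=.04); f=arm.current_force()-f0
        print(f"z {z:.3f} act {arm.current_ee_pos()[2]:.4f} F",f,"M",arm.current_torque(),f"t {arm.current_t():.1f}")
        if f[2]>fmax: return False
    return True
E
python3 - <<'E'
from h import *
arm.move_to([*OUT,.22],R(98.6)); arm.move_l([*OUT,.172],feed=.1); arm.sleep(.2)
print(arm.current_ee_pos(),arm.current_force(),arm.current_torque(),arm.current_t())
for n in("top","side"): cv2.imwrite(f"pics/{n}2.png",arm.snapshot(n)[:,:,::-1])
print(lower(OUT,98.6,.170,.152))
E
```

```text
[0.5932 0.2098 0.1727] [ 1.3278  0.0523 -2.2652] [ 0.055  -0.0782 -0.0161] 7.8833
z 0.166 act 0.1656 F [ 0.1756  0.6075 -0.6113] M [-0.0275 -0.0276  0.0216] t 8.3
z 0.162 act 0.1617 F [ 1.068  -0.2209  0.2559] M [ 0.0178 -0.0572  0.0267] t 8.5
z 0.158 act 0.1577 F [-0.5976 -0.7051  0.3097] M [-0.0247 -0.0841 -0.0394] t 8.8
z 0.154 act 0.1537 F [ 0.5946 -0.8727  0.824 ] M [-0.0213 -0.0581  0.0062] t 9.0
z 0.152 act 0.1519 F [ 0.3299 -0.0472  0.7642] M [-0.0501 -0.1016 -0.0119] t 9.3
True
```

```bash
cat >> h.py <<'E'
def turn(p,a0,z,fine0,amin):
    a=a0
    while a>amin:
        a=a-25 if a-25>fine0 else max(a-4,amin) if a<=fine0 else fine0
        arm.move_to([*p,z],R(a)); M=arm.current_torque(); r=arm.current_tool_rot()
        print(f"a {a:.1f} act {np.degrees(np.arctan2(r[1,0],r[0,0])):.1f} M",M,"F",arm.current_force(),f"t {arm.current_t():.1f}")
        if a<fine0 and abs(M[2])>.6: break
    return a
E
python3 - <<'E'
from h import *
print(turn(OUT,98.6,.152,22,8)); arm.sleep(.3); print(arm.current_torque(),arm.current_width())
for n in("top","side"): cv2.imwrite(f"pics/{n}3.png",arm.snapshot(n)[:,:,::-1])
E
```

```text
a 73.6 act 73.8 M [ 0.0032 -0.228   0.0062] F [ 1.1432  0.0528 -2.9209] t 9.8
a 48.6 act 48.9 M [ 0.0481 -0.0159  0.0375] F [-0.48  -0.073 -2.376] t 10.3
a 23.6 act 23.9 M [0.7626 0.4719 0.0662] F [-3.0553  3.6519 -1.1494] t 10.8
a 22.0 act 22.2 M [1.1027 0.8128 0.0984] F [-2.9838  3.7227 -0.2981] t 11.1
a 18.0 act 18.2 M [1.0768 0.7464 0.1175] F [-3.238   4.5593 -0.8709] t 11.3
a 14.0 act 14.2 M [1.2755 0.8621 0.1797] F [-3.4741  4.8067 -0.7309] t 11.6
a 10.0 act 10.2 M [0.7274 0.4689 0.9697] F [-1.0002  2.3146 -1.5725] t 11.8
10
[0.6246 0.4928 0.9643] 0.016243012013120187
```

Mz stayed around 0.1–0.2 N m while turning, then jumped to 0.97 at yaw 10°. That is about the 8.6° play past the locked line, so the outlet screw is at its stop. I'll back off within the play, lift, and do the plain screw.

```bash
python3 - <<'E'
from h import *
arm.move_to([*OUT,.152],R(18)); print(arm.current_torque(),arm.current_force())
arm.move_l([*OUT,.2],R(18),feed=.08); print(arm.current_force(),arm.current_width())
for n in("top","side"): cv2.imwrite(f"pics/{n}4.png",arm.snapshot(n)[:,:,::-1])
arm.move_to([*PLN,.2],R(79)); arm.move_l([*PLN,.172],feed=.1); arm.sleep(.2)
print(arm.current_ee_pos(),arm.current_force(),arm.current_t())
for n in("top","side"): cv2.imwrite(f"pics/{n}5.png",arm.snapshot(n)[:,:,::-1])
a=cv2.imread("pics/side4.png")[150:290,200:340];b=cv2.imread("pics/side5.png")[150:290,200:340]
cv2.imwrite("pics/g5.png",cv2.resize(np.hstack([a,b]),None,fx=2.8,fy=2.8))
E
```

```text
[ 0.1503  0.0949 -0.0102] [-0.561   1.0981 -1.8908]
[-0.0923  0.1824 -2.5163] 0.016103923932601228
[0.4619 0.1621 0.1726] [ 0.0597  0.6812 -2.6532] 15.0167
```

View pics/g5.png

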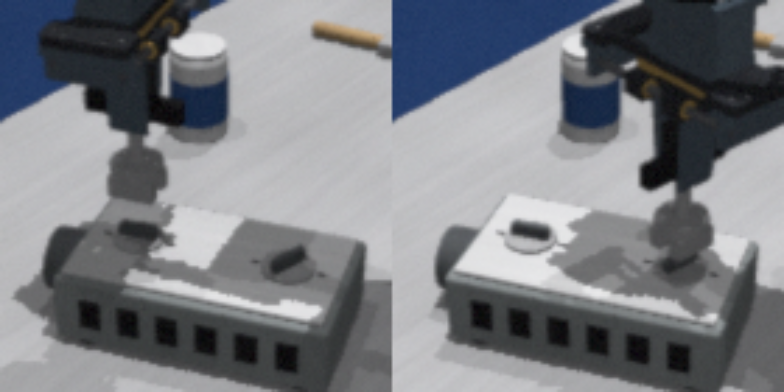

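The outlet bar, at about (249,232) px in the side view, now lies along the black marks, so it is locked. The key hangs upright over the plain bar at about (303,240), roughly in line with it.

```bash
python3 - <<'E'
from h import *
if lower(PLN,79,.170,.152):
    print(turn(PLN,79,.152,22,8)); arm.sleep(.3); print(arm.current_torque(),arm.current_width(),arm.current_t())
    for n in("top","side"): cv2.imwrite(f"pics/{n}6.png",arm.snapshot(n)[:,:,::-1])
E
```

```text
z 0.166 act 0.1657 F [-0.829   0.7957 -1.5885] M [-0.0354 -0.0871  0.001 ] t 15.4
z 0.162 act 0.1617 F [-0.925   0.0246 -0.7985] M [-0.0047 -0.0697 -0.0013] t 15.7
z 0.158 act 0.1578 F [-0.6831  0.142  -0.5863] M [-0.0482 -0.0278  0.0393] t 15.9
z 0.154 act 0.1538 F [-0.1366  0.2401 -0.3498] M [-0.0241 -0.0416  0.0054] t 16.2
z 0.152 act 0.1519 F [-0.3504  0.1087  0.4541] M [-0.0432 -0.0475 -0.0459] t 16.4
a 54.0 act 54.2 M [-0.0617 -0.0982 -0.041 ] F [ 0.6127  0.311  -2.6179] t 16.9
a 29.0 act 29.3 M [ 0.1228  0.0164 -0.0071] F [-0.1537  0.5184 -1.6838] t 17.4
a 22.0 act 22.3 M [0.2665 0.1194 0.0073] F [ 0.2581  0.6696 -1.935 ] t 17.7
a 18.0 act 18.3 M [0.5773 0.2327 0.0238] F [-0.6649  2.8591 -1.8864] t 17.9
a 14.0 act 14.2 M [0.8492 0.4104 0.1464] F [-1.9759  3.0384 -1.8384] t 18.2
a 10.0 act 10.3 M [0.6002 0.345  1.0053] F [-0.5155  2.2133 -1.006 ] t 18.4
10
[0.6016 0.1773 1.1064] 0.01605176869391141 18.7333
```

The plain screw shows the same stop signature (Mz 1.0–1.1 at 10°). Next I'll lift, move to just above the tray floor and check.

```bash
python3 - <<'E'
from h import *
arm.move_to([*PLN,.152],R(18)); arm.move_l([*PLN,.2],R(18),feed=.08); print(arm.current_force(),arm.current_width())
for n in("top","side"): cv2.imwrite(f"pics/{n}7.png",arm.snapshot(n)[:,:,::-1])
k=(.466,-.2495)
arm.move_to([*k,.2],R(52.3)); arm.move_l([*k,.095],feed=.1); arm.sleep(.3)
print(arm.current_ee_pos(),arm.current_force(),arm.current_t())
for n in("top","side"): cv2.imwrite(f"pics/{n}8.png",arm.snapshot(n)[:,:,::-1])
a=cv2.imread("pics/side7.png")[150:290,200:340];b=cv2.imread("pics/side8.png")[110:250,320:460]
cv2.imwrite("pics/g8.png",cv2.resize(np.hstack([a,b]),None,fx=2.8,fy=2.8))
E
```

```text
[-0.354   0.2353 -2.4569] 0.015745782133611053
[ 0.4661 -0.2496  0.0953] [ 0.1032  0.5443 -3.4622] 22.975
```

View pics/g8.png

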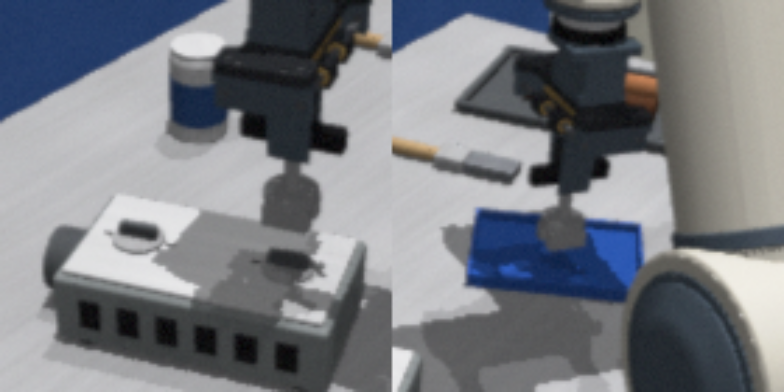

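Both bars now line up with their marks, and the key hangs upright over the tray, with its foot at about (381,191) px in the side view. Lowering until it touches the floor.

```bash
python3 - <<'E'
from h import *
k=arm.current_ee_pos()[:2]*0+np.array([.466,-.2495]); f0=arm.current_force()[2]
arm.move_l([*k,.076],R(52.3),feed=.05); z=.076
while z>.069:
    z-=.001; arm.move_l([*k,z],R(52.3),feed=.02); arm.sleep(.1); f=arm.current_force()[2]-f0; print(f"{z:.4f} {f:.2f}")
    if f>5: break
arm.sleep(.4); print(arm.current_ee_pos(),arm.current_grasp_force(),arm.current_force(),arm.current_torque())
arm.grip(.05); print(arm.current_width(),arm.current_t())
for n in("top","side"): cv2.imwrite(f"pics/{n}9.png",arm.snapshot(n)[:,:,::-1])
E
```

```text
0.0750 -1.03
0.0740 -0.39
0.0730 -0.07
0.0720 -0.11
0.0710 17.46
[ 0.4662 -0.2495  0.0717] 30.001581609249115 [-2.3981  2.5192 13.576 ] [0.459  0.6221 0.0125]
0.049827009706367636 26.4417
```

```bash
python3 - <<'E'
from h import *
arm.move_l([.466,-.2495,.22],R(52.3),feed=.1); arm.move_to([.35,-.42,.25],R(24)); arm.sleep(.3)
print(arm.current_t(),arm.current_force())
for n in("top","side"): cv2.imwrite(f"pics/{n}10.png",arm.snapshot(n)[:,:,::-1])
a=cv2.imread("pics/top10.png")[130:310,160:440];b=cv2.imread("pics/side10.png")[130:310,190:470]
cv2.imwrite("pics/g10.png",cv2.resize(np.vstack([a,b]),None,fx=1.65,fy=1.65))
E
```

```text
29.325 [0.5037 0.7801 0.4463]
```

View pics/g10.png

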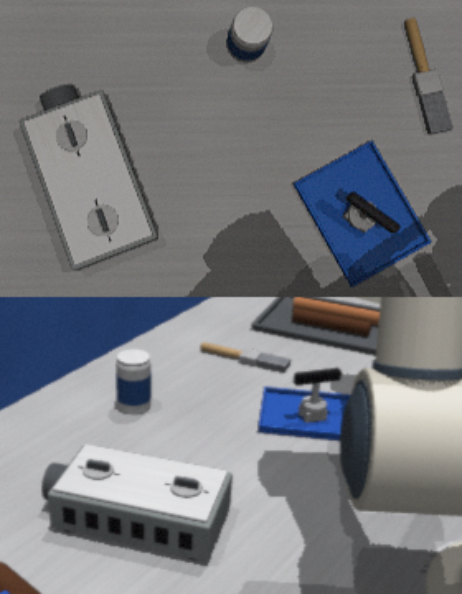

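Both bars lie along their marks, at about (203,212) and (222,262) px in the top view. The key stands upright on its own in the tray at about (381,258), and the bystanders are where they were.

```bash
python3 -c "
from rig import arm
print(arm.sign_off())"
```

```text
the job is handed in; nothing more can be done
None
```

I turned both screws to their stops, the outlet screw first, set the key back upright in the tray, released it, and handed the job in at about 29 s; the sign-off call returned no verdict.

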